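# Open a touch-latch locker door

### The arm

A 6-joint arm with a two-finger parallel gripper is mounted at the origin on the work surface. World frame = base frame: x ahead of the robot, y to its left, z up, the work surface at z = 0. Lengths are in m, angles in rad, forces in N, time in s.
With the tool pointing down it reaches from about 0.225 to 0.875 m from the base axis. Payload 3.4 kg.
Tool frame: the origin (TCP) lies on the centre line of the jaws, within the pads' length; the fingertips stand 19 mm ahead of it and the grasp point (between the pads) is the TCP (nose_length is the distance from the TCP to the fingertips, in m); z points along the fingers, y is the direction in which the jaws open and shut (so a half turn about z gives the same grasp; the last joint's range is limited). The gripper opens to 85 mm and grips with 20 to 120 N. Pads are 22 mm wide; open, the fingers measure 114 mm over their backs; the gripper's body (76 mm by 85 mm) begins 54 mm behind the grasp point. The pads swing forward as they close: fully open they stand 13 mm farther back than shut.
Start: joints at [1.152, 0.276, 1.505, -0, 1.361, -0.121], TCP at [0.169, 0.55, 0.217] pointing down, gripper open.
Joint ranges: [-2.89, 2.89], [-0.75, 2.08], [0.22, 2.7], [-1.18, 4.32], [0.11, 2.71], [-2.7, 2.7]. Speed limits (rad/s): [2.57, 2.57, 3.14, 3.14, 3.14, 3.14].

### API

Orientations are given as a unit quaternion [w, x, y, z].
In Python, from rig import * gives the robot as it stands.
- The arm moves only by the shell command python3 -m jog 'ROWS' [OPENING] [FORCE]. ROWS is JSON, one flat list of numbers, 6 for each row, row after row: the shift along the tool's x, y, z in mm, then the turn, a rotation vector about the tool's x, y, z in degrees. In form: [tx, ty, tz, wx, wy, wz, tx, ty, tz, wx, wy, wz, ...]. A call has 1 to 10 rows; each row is the pose to reach, as a shift and turn from the pose commanded when the call began, along the tool's axes at that moment; what a row does not reach only later rows make up. A row lasts 1/8 s, in which the tool goes at most 62.5 mm and 10.7 degrees, less where a joint would pass 70% of its speed; a pose out of reach is approached as far as the arm can. A call with a gripper value outside its range is refused whole. OPENING is the closure, from 0 (fully open) to 1 (shut), set as the call begins (- or left out, the last holds). The fingers move at their own pace and stop on an object; FORCE is the grip in N (left out, the last holds). Time passes only in rows, so rows that repeat a pose let the fingers close. It gives the time, the measured TCP pose, the force and the opening at its end, in the units of the state.
- get_state(): the state, without advancing time (a new reading comes with each control period).
- get_image(name): name is "scene" or "top"; returns a dict with "frame" (384x512x3 uint8, red, green, blue), "camera_matrix" (3x3 intrinsics, pixels), "rvec" (rotation vector, rad) and "tvec" (3), from world to camera coordinates, as OpenCV has them. Camera axes: x right, y down, z forward; pixel columns grow to the right and rows downward; lengths in m; the calibration is good to about 2 mm. A picture is of the moment at which its call begins. There is no depth.
- sign_off(): hands the job in, once; it reports no verdict.
The state is a dict: "clock": time; "qpos": joint angles; "qd": joint speeds; "effort": joint torques, N m; "position": TCP position; "ee_rot": TCP orientation; "contact_force": force on the tool from outside, world axes, zero at the start; "moment": the same for the moment, N m; "width": finger opening in m.
Only numpy, scipy, OpenCV 4.12 (cv2) and the standard library are available. Lean on these libraries where they do the work, as an engineer would, in place of code of your own. Each camera call takes 0.05 s, during which the arm holds its last target.

### The job

Open the shut compartment of the grey steel locker: press its door gently but right in at the round press plate and let go, so that the push catch releases and the spring pops the door ajar. Then put a finger behind the free edge and push the door wide open, until it stands about square to the front of the locker or further, and leave it there. Leave the other door and all the gear on the shelf where they are; nothing is to be picked up.

Things in the scene. Friction and masses are not known exactly. Their poses are not given: they have to be found in the camera images.
- locker: Grey sheet-steel two-door locker, fixed: 180 mm deep, 300 wide, 240 high. Origin: centre of its underside, on the shelf. Its x points from front to back (door fronts look along -x), z up, y across the front towards the compartment that stands open. Carcass front edges lie at x = -90 mm, a divider at y = 0; the shut door covers the -y half.
- shut_door (a joint): Hinge of the shut door (rad), upright, at the locker's outer -y side: 0 closed, positive opens, 1.57 square to the front, end 2.0; pressed inwards it gives to -0.042. Slightly stiff (0.08 N m): it stays where left. Flat grey panel without handle, 146 mm wide, 14 thick, from 26 to 236 mm above the shelf; shut, its back is 6 mm before the carcass front.
- hinge (a point): Point on the hinge axis of the shut door at the height of its top edge, in locker coordinates (-110, -148, 236) mm; fixed. The axis lies in the plane of the door's front face, the back face is 14 mm behind that plane.
- push_plate (a point): Centre of the round press plate (black rim 32 mm across, pale middle) on the front of the shut door, right before the catch: 126 mm from the hinge axis, 20 mm from the free edge, 61 mm below the top edge, 175 mm above the shelf. Moves with the door.
- shut_door_corner (a point): Top corner of the shut door's free edge (middle of its thickness), 146 mm from the hinge axis, beside the divider. Moves with the door. Once the door has sprung ajar the gap between its back and the carcass front is some 45 mm wide here and open from above and from the side.
- catch (a joint): Plunger of the catch in the locker behind the press plate (m): 0 latched, 0.040 fully out, -0.005 pressed right in. Press the plate in about 5 mm to its stop (10 to 12 N) and let go: it follows the finger out and pushes the door to about 0.32 rad. Under 4.3 mm it may not let go; pressing the ajar door right in relatches it. 10 mm thick, 175 mm above the shelf; it only pushes, does not hold the door.
- open_door (a joint): Hinge of the other door (rad), of the same size, hinged at the outer +y side: it stands open at 1.5 to 1.75 and is to stay as it is.
- open_door_corner (a point): Top corner of the free edge of the door that stands open, 236 mm above the shelf, 146 mm from its hinge.
- headlamp: Headlamp with lime green lamp, 40 mm high, on a stiff black C-shaped plastic band about 145 mm across, lying on the shelf. Origin on the shelf under its middle. Bystander.
- carabiner_a: Orange D-shaped carabiner with steel gate, 106 x 63 mm, 11 mm thick, lying flat before the locker. Origin under its middle. Bystander.
- carabiner_b: A second carabiner, the same, lying on the open shelf. Bystander.
- tealight: Clear glass tealight holder, 76 mm across, 62 mm high, standing before the open compartment. Origin at the centre of its underside. Bystander.
- flashlight: Black plastic flashlight with a steel spring clip, lying on the shelf, 130 mm long, head 36 mm thick. Origin on the shelf under its middle. Bystander.
- dry_pot: Yellow screw-top pot with black lid, 74 mm across, 82 mm high, standing on the shelf. Origin at the centre of its underside. Bystander.
- mug: Blue enamel mug, 72 mm across, 78 mm high, standing in the open compartment. Origin at the centre of its underside. Bystander.

How it is judged:
On the way:
1. the catch is pressed and has let go: its plunger is out and the door stands ajar by itself, with the robot not touching it (value of joint catch above 0.03 m and value of joint shut_door between 0.2 and 0.7 rad and contact force between each of the fingers, the arm and shut_door below 0.2 N), for 0.15 s.
At the end, for the whole second after the job is handed in: The door that was shut is open by at least 1.3 rad (75 degrees) and at rest, the catch's plunger is out by more than 30 mm, the free corner of the other door is within 30 mm and every bystander within 20 mm of where it began (value of joint shut_door above 1.3 rad and velocity of joint shut_door between -0.05 and 0.05 rad/s and value of joint catch above 0.03 m and distance of open_door_corner from where it was at the start of the episode below 0.03 m and distance of each of headlamp, carabiner_a, carabiner_b, tealight, flashlight, dry_pot, mug from where it was at the start of the episode below 0.02 m); the robot touches nothing.
It fails at once if a piece of gear is picked up, knocked over or shoved more than 30 mm (distance of any of headlamp, carabiner_a, carabiner_b, tealight, flashlight, dry_pot, mug from where it was at the start of the episode above 0.03 m).
It fails at once if the other door is swung (free corner moved more than 45 mm) (distance of open_door_corner from where it was at the start of the episode above 0.045 m).
It fails at once if the door is struck or pressed with more than 60 N (contact force between any of the fingers, the arm and shut_door above 60 N).
It also fails if it takes over 48 s, if anything falls off the work surface, if the arm or the gripper's body presses on something with over 40 N, if the wrist force passes 120 N, or if a joint passes its speed limit or range.

## Working session

There is one attempt and no reset: what is moved stays moved. The work goes in short steps, Python scripts to look and compute and a shell command to move; the robot and the scene stay as the last step left them, time stands still between calls to the robot, and variables do not carry over. Pictures are saved under pics/ and viewed, and the job is handed in when it is done.

```bash
ls; mkdir -p pics; python3 - <<'E'
from rig import *
import cv2
s=get_state();print(s)
for n in("scene","top"):
    d=get_image(n);cv2.imwrite(f"pics/{n}0.png",cv2.cvtColor(d["frame"],cv2.COLOR_RGB2BGR))
    print(n,d["camera_matrix"],d["rvec"],d["tvec"])
E
```

```text
pics
{'clock': 0.0, 'qpos': array([ 1.15198808e+00,  2.76630011e-01,  1.50612346e+00,  7.63946477e-06,
        1.36071248e+00, -1.20992013e-01]), 'qd': array([ 0.00058799,  0.00022662,  0.00070053, -0.00018526,  0.00065679,
       -0.00018993]), 'effort': array([-1.75370544e-03, -4.16771686e+01, -2.45820451e+01, -2.37594977e-04,
        1.08690889e-02, -6.67331577e-07]), 'position': array([0.16849608, 0.54918097, 0.21582363]), 'ee_rot': array([-2.53343299e-04,  1.48359147e-01,  9.88933105e-01, -9.01743878e-04]), 'contact_force': array([-0.0973714 ,  0.37785478,  0.04008915]), 'moment': array([0.02565084, 0.02861622, 0.03121239]), 'width': 0.08541356346892316}
scene [[418.24760575   0.         256.44667138]
 [  0.         418.24760575 193.35772493]
 [  0.           0.           1.        ]] [ 2.05705037  1.04673368 -0.50644698] [-0.28726838 -0.13229235  1.34874195]
top [[375.27415047   0.         257.53909765]
 [  0.         375.27415047 191.00980809]
 [  0.           0.           1.        ]] [ 2.14818024 -2.08745311  0.2081398 ] [-0.00798806  0.52122412  1.16725178]
```

View pics/scene0.png

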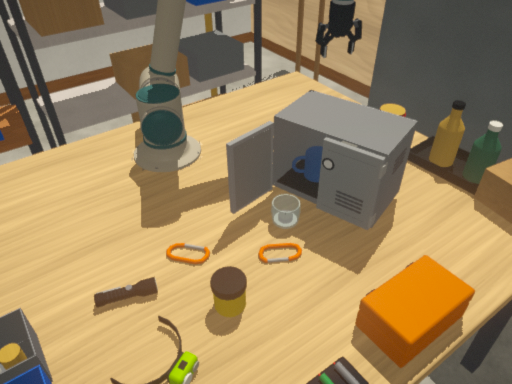

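View pics/top0.png

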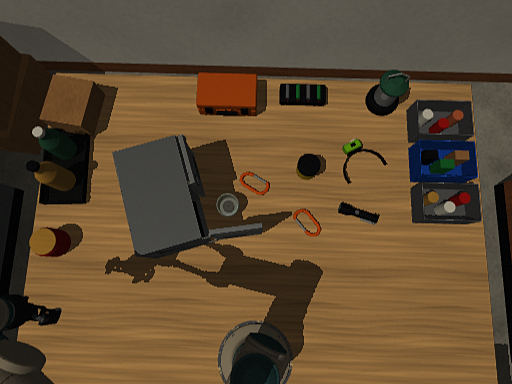

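The locker front faces roughly world -y. The open door is on the robot's side and the shut door is on the far side. Next I'll zoom in.

```bash
python3 - <<'E'
import cv2
a=cv2.imread("pics/top0.png")[120:270,90:290];cv2.imwrite("pics/top0z.png",cv2.resize(a,None,fx=4,fy=4,interpolation=2))
a=cv2.imread("pics/scene0.png")[85:235,220:420];cv2.imwrite("pics/scene0z.png",cv2.resize(a,None,fx=4,fy=4,interpolation=2))
E
```

```text
(no output)
```

View pics/top0z.png

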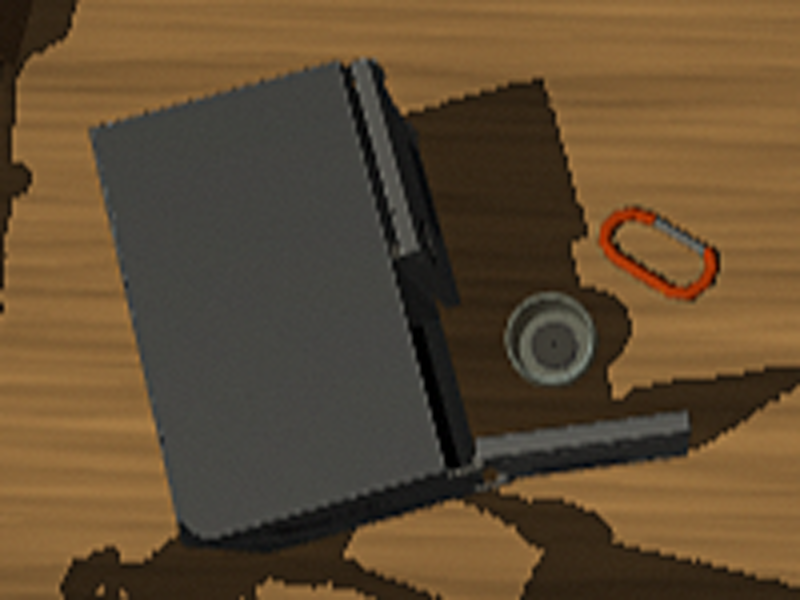

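View pics/scene0z.png

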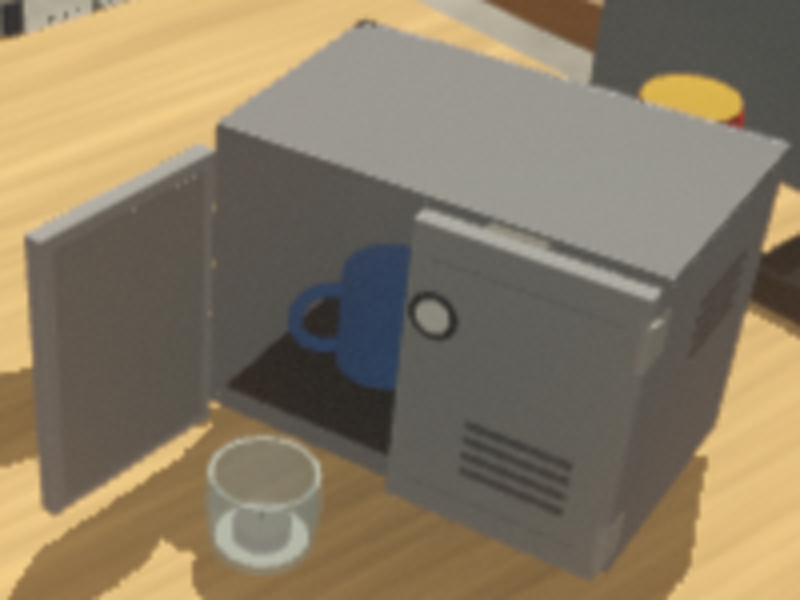

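```bash
cat > h.py <<'E'
import numpy as np,cv2
from rig import *
from scipy.spatial.transform import Rotation as R
def cam(n):
    d=get_image(n);return d
def ray(d,uv,z):
    Rm=cv2.Rodrigues(np.array(d["rvec"]))[0];t=np.array(d["tvec"]).ravel()
    c=-Rm.T@t;v=Rm.T@np.linalg.inv(d["camera_matrix"])@np.array([uv[0],uv[1],1.])
    return c+v*(z-c[2])/v[2]
def proj(d,p):
    return cv2.projectPoints(np.array(p,float).reshape(-1,3),np.array(d["rvec"]),np.array(d["tvec"]),d["camera_matrix"],None)[0].reshape(-1,2)
def snap(n,f,box=None,k=4,d=None):
    d=d or get_image(n);a=cv2.cvtColor(d["frame"],cv2.COLOR_RGB2BGR)
    if box:x0,y0,x1,y1=box;a=cv2.resize(a[y0:y1,x0:x1],None,fx=k,fy=k,interpolation=2)
    cv2.imwrite("pics/"+f,a);return d
E
python3 - <<'E'
from h import *
t=get_image("top");s=get_image("scene")
L={'bf':(90,-150),'ff':(-90,-150),'fn':(-90,150),'bn':(90,150)}
T={'bf':(113,152),'ff':(174.5,135.5),'fn':(202,237.5),'bn':(137.5,255)}
S={'fn':(274.5,116),'ff':(389,154.5),'bf':(417,121.5),'bn':(311,91)}
A=[];B=[]
for k in L:
    a=ray(t,T[k],.24);b=ray(s,S[k],.24);print(k,a.round(4),b.round(4));A+=[L[k]]*2;B+=[a[:2],b[:2]]
A=np.array(A)/1000;B=np.array(B)
ca,cb=A.mean(0),B.mean(0);U,_,V=np.linalg.svd((A-ca).T@(B-cb));Rm=V.T@U.T
o=cb-Rm@ca;print("yaw",np.degrees(np.arctan2(Rm[1,0],Rm[0,0])),np.linalg.det(Rm),"o",o)
print("res",((B-(A@Rm.T+o))*1000).round(1))
W=lambda x,y,z:[*(Rm@np.array([x,y])/1000+o),z/1000]
P=W(-110,-22,175);print("plate",P,"proj",proj(s,P),"seen 328.2,164; ray",ray(s,(328.2,164),.175))
print("hinge",W(-110,-148,236),"corner",W(-103,-2,236))
print("tea",ray(t,(90+550/4,120+338/4),.06),"openhinge",W(-110,148,236),"open corner",ray(t,(90+689/4,120+425/4),.236))
np.savez("loc.npz",R=Rm,o=o)
print("fingers seen tcp",proj(t,get_state()["position"]))
E
```

```text
bf [0.583  0.4125 0.24  ] [0.5869 0.412  0.24  ]
ff [0.6363 0.2446 0.24  ] [0.6414 0.2467 0.24  ]
fn [0.353  0.1509 0.24  ] [0.3596 0.1524 0.24  ]
bn [0.3022 0.3186 0.24  ] [0.3089 0.3179 0.24  ]
yaw 108.22217868566104 1.0000000000000007 o [0.47140876 0.2819439 ]
res [[-2.8 -1.8]
 [ 1.2 -2.4]
 [-5.8  1.2]
 [-0.6  3.3]
 [-4.   1.3]
 [ 2.5  2.9]
 [ 1.4 -2. ]
 [ 8.1 -2.6]]
plate [np.float64(0.5267027767124431), np.float64(0.18433973666002867), 0.175] proj [[327.97861027 164.32952714]] seen 328.2,164; ray [0.52602871 0.18569025 0.175     ]
hinge [np.float64(0.6463840125772856), np.float64(0.223740266883161), 0.236] corner [np.float64(0.5055168368008656), np.float64(0.1847346417917053), 0.236]
tea [0.47273887 0.10176807 0.06      ] openhinge [np.float64(0.36522809340273515), np.float64(0.13118029112088192), 0.236] open corner [ 0.38808086 -0.00909328  0.236     ]
fingers seen tcp [[ 48.33294871 304.06573652]]
```

```bash
cat >> h.py <<'E'
_l=np.load("loc.npz");LR,LO=_l["R"],_l["o"]
lx=np.array([*LR[:,0],0]);ly=np.array([*LR[:,1],0]);up=np.array([0,0,1.])
def W(x,y,z): return np.array([*(LR@np.array([x,y])/1000+LO),z/1000])
def Wl(p): return [*(LR.T@(np.array(p)[:2]-LO)*1000).round(1),round(p[2]*1000,1)]
def ori(tilt,yaw=0):  # tool x=locker x, z down; tilt tips toward +lx; yaw deg world
    th=np.radians(tilt);z=-up*np.cos(th)+lx*np.sin(th);x=lx*np.cos(th)+up*np.sin(th)
    return R.from_euler('z',yaw,degrees=True)*R.from_matrix(np.column_stack([x,np.cross(z,x),z]))
def rel(p0,r0,p,r):
    return (r0.inv().apply(p-p0)*1000).round(1),np.degrees((r0.inv()*r).as_rotvec()).round(1)
def now():
    s=get_state();q=s["ee_rot"];return s,np.array(s["position"]),R.from_quat([q[1],q[2],q[3],q[0]])
E
python3 - <<'E'
import rig;print([n for n in dir(rig) if n[0]!='_'])
from h import *
s,p,r=now()
for t in (0,40):
  o=ori(t)
  off=o.apply([.011,0,.019])
  c=W(-110,-22,175)-lx*.07
  q=c-off
  print(t,Wl(q),q, "high",rel(p,r,q+up*.2,o),"low",rel(p,r,q,o))
E
```

```text
['MotionError', 'get_image', 'get_state', 'nose_length', 'sign_off']
0 [np.float64(-191.0), np.float64(-22.0), np.float64(194.0)] [0.55203169 0.1074018  0.194     ] high (array([-496.2, -310.2, -177.6]), array([-0.1,  0. , 54.7])) low (array([-496.3, -310. ,   22.4]), array([-0.1,  0. , 54.7]))
40 [np.float64(-200.6), np.float64(-22.0), np.float64(182.5)] [0.55504597 0.09824575 0.18248418] high (array([-501.8, -318.1, -166. ]), array([-19.1,  36.9,  52.4])) low (array([-501.8, -317.8,   34. ]), array([-19.1,  36.9,  52.4]))
```

```bash
python3 -m jog '[0,0,-60,0,0,0, 0,0,-120,0,0,0, 0,0,-178,0,0,0, -50,-31,-178,0,0,10, -100,-62,-178,0,0,20, -150,-94,-178,0,0,30, -200,-125,-178,0,0,40, -250,-156,-178,0,0,50, -300,-188,-178,0,0,54.7, -350,-219,-178,0,0,54.7]' 1 60
```

```text
clock: 1.45
position: [0.4399, 0.236, 0.3947]
ee_rot: [-0.0, 0.586, 0.81, 0.0]
contact_force: [0.5, 0.1, -0.2]
width: -0.0
```

```bash
python3 - <<'E'
from h import *
s,p,r=now();print(p,s["qpos"].round(2),s["width"],s["contact_force"])
o=ori(0);print(rel(p,r,W(-191,-22,394),o))
E
```

```text
[0.43994483 0.23602375 0.3946954 ] [0.35 0.11 1.29 0.   1.74 0.03] -4.9386077916737404e-05 [ 0.46851033  0.132344   -0.24914539]
(array([-157.2,   66.3,    0.7]), array([ 0., -0., -0.]))
```

```bash
python3 -m jog '[-50,22,0,0,0,0, -100,44,0,0,0,0, -157,66,0,0,0,0, -160,66,3,0,10,0, -163,66,6,0,20,0, -166,66,9,0,30,0, -167,66,12,0,40,0, -167,66,12,0,40,0]'
python3 - <<'E'
from h import *
s,p,r=now();print(Wl(p),s["qpos"].round(2),s["qd"].round(2),s["contact_force"])
o=ori(40);print(rel(p,r,W(-200.6,-22,182.5),o))
snap("scene","s1.png");snap("top","t1.png")
E
```

```text
clock: 2.45
position: [0.5548, 0.0969, 0.3791]
ee_rot: [-0.28, 0.553, 0.759, 0.199]
contact_force: [-0.1, 0.0, 0.7]
width: -0.0001
[np.float64(-201.8), np.float64(-21.3), np.float64(379.1)] [-0.32  0.36  1.21  0.6   1.97 -0.5 ] [ 0.06 -0.06 -0.05  0.    0.01  0.01] [-0.12235942  0.01738836  0.72017439]
(array([-125.8,    2. ,  151. ]), array([-0.1, -0.2, -0.5]))
```

View pics/s1.png

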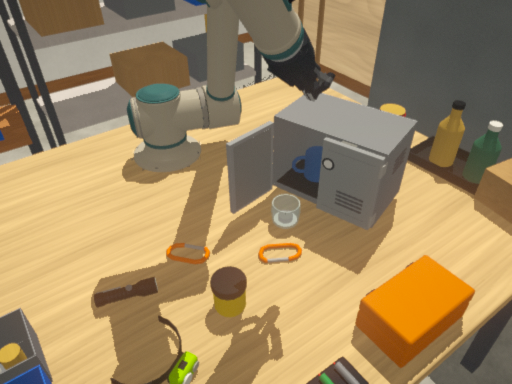

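```bash
python3 -m jog '[-31,0,38,0,0,0, -63,1,76,0,0,0, -63,1,76,0,0,0]'
python3 - <<'E'
from h import *
s,p,r=now();print(Wl(p),s["qpos"].round(2),s["contact_force"])
o=ori(40);print(rel(p,r,W(-200.6,-22,182.5),o))
d=snap("scene","s2.png");t=snap("top","t2.png");print(proj(d,p),proj(t,p))
E
```

```text
clock: 2.92
position: [0.553, 0.1025, 0.2831]
ee_rot: [-0.279, 0.55, 0.762, 0.199]
contact_force: [0.0, 0.3, 2.1]
width: -0.0
[np.float64(-196.0), np.float64(-21.3), np.float64(283.1)] [-0.31  0.39  1.39  0.56  1.79 -0.63] [0.00261979 0.34729023 2.1359486 ]
(array([-68.3,   1. ,  74. ]), array([-0.3, -0.1, -0. ]))
[[312.97975056 141.194896  ]] [[222.1831745  161.29275764]]
```

View pics/s2.png

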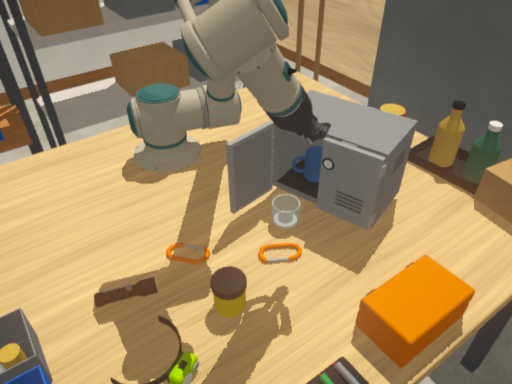

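View pics/t2.png

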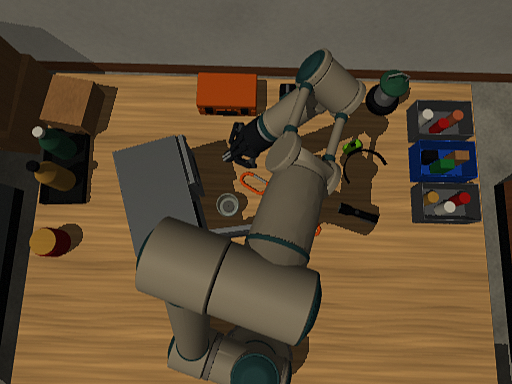

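```bash
python3 -m jog '[-34,0,37,0,0,0, -68,1,74,0,0,0, -68,1,74,0,0,0, -68,1,74,0,0,0]'
python3 - <<'E'
from h import *
s,p,r=now();print(Wl(p),s["qpos"].round(2),s["contact_force"],Wl(p+r.apply([.011,0,.019])))
o=ori(40);print(rel(p,r,W(-200.6,-22,182.5),o))
d=snap("scene","s3.png",(220,50,420,235),4);t=snap("top","t3.png",(90,100,290,250),4);print(proj(d,p),proj(t,p))
E
```

```text
clock: 3.52
position: [0.5588, 0.0969, 0.1868]
ee_rot: [-0.275, 0.55, 0.762, 0.202]
contact_force: [-0.2, 0.9, 0.9]
width: 0.0
[np.float64(-203.1), np.float64(-25.2), np.float64(186.8)] [-0.32  0.46  1.52  0.55  1.61 -0.74] [-0.16109177  0.92628011  0.86314124] [np.float64(-182.5), np.float64(-25.2), np.float64(179.3)]
(array([-0.8, -3.2,  4.9]), array([0.2, 0.1, 0.2]))
[[309.49302076 180.42157997]] [[227.16409216 168.41462432]]
```

View pics/s3.png

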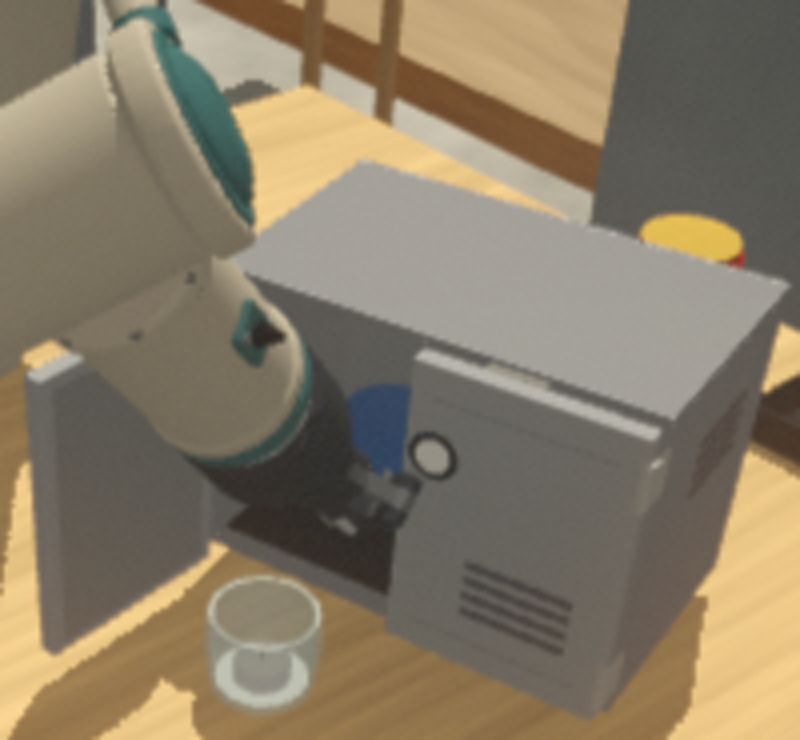

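View pics/t3.png

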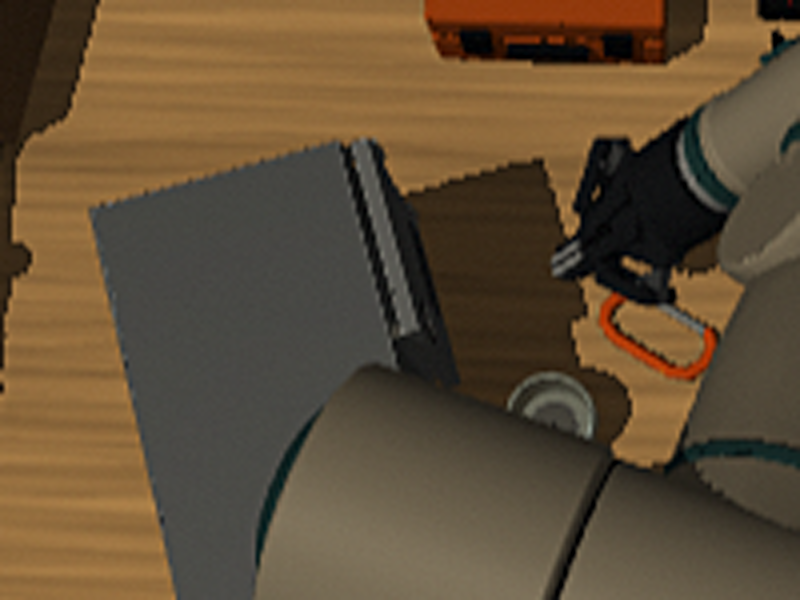

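```bash
python3 -m jog '[14,-1,14,0,0,0, 29,-2,28,0,0,0, 43,-3,42,0,0,0, 43,-3,42,0,0,0, 43,-3,42,0,0,0]'
python3 - <<'E'
from h import *
s,p,r=now();print(Wl(p),s["contact_force"],Wl(p+r.apply([.011,0,.019])))
d=snap("scene","s4.png",(280,110,400,200),6)
E
```

```text
clock: 4.25
position: [0.5356, 0.1527, 0.179]
ee_rot: [-0.277, 0.551, 0.762, 0.2]
contact_force: [0.2, -0.6, 0.1]
width: 0.0001
[np.float64(-142.8), np.float64(-20.6), np.float64(179.0)] [ 0.24676699 -0.6384658   0.12310478] [np.float64(-122.2), np.float64(-20.6), np.float64(171.5)]
```

View pics/s4.png

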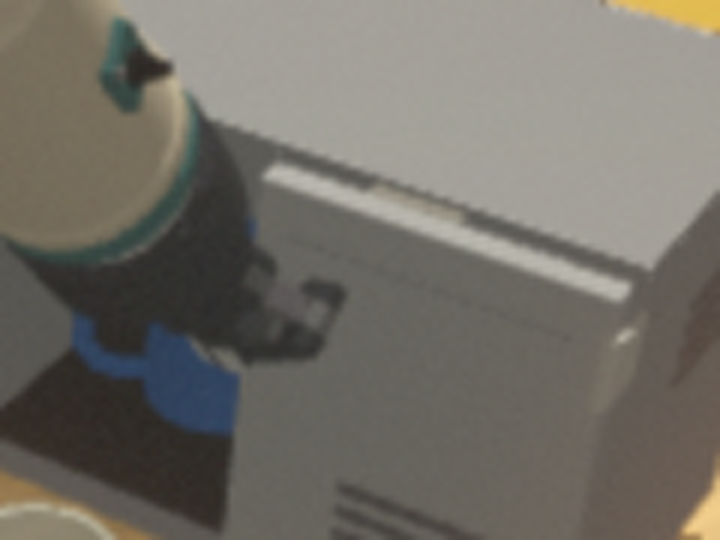

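```bash
python3 -m jog '[3,0,2.5,0,0,0, 6,0,5,0,0,0, 7.7,0,6.4,0,0,0, 7.7,0,6.4,0,0,0]'
python3 -m jog '[1,0,0.8,0,0,0, 1.9,0,1.6,0,0,0, 1.9,0,1.6,0,0,0]'
python3 - <<'E'
from h import *
s,p,r=now();f=s["contact_force"];print(Wl(p),f,f@lx,Wl(p+r.apply([.011,0,.019])))
E
```

```text
clock: 4.8
position: [0.5323, 0.1622, 0.1791]
ee_rot: [-0.277, 0.551, 0.761, 0.2]
contact_force: [0.7, 0.3, 0.2]
width: 0.0001
clock: 5.18
position: [0.5316, 0.1645, 0.1791]
ee_rot: [-0.277, 0.551, 0.761, 0.2]
contact_force: [-0.5, 0.3, 0.1]
width: 0.0001
[np.float64(-130.3), np.float64(-20.4), np.float64(179.1)] [-0.45885757  0.33417197  0.13476241] 0.4608995670381704 [np.float64(-109.7), np.float64(-20.4), np.float64(171.6)]
```

```bash
python3 -m jog '[0.8,0,0.6,0,0,0, 1.5,0,1.3,0,0,0, 1.5,0,1.3,0,0,0]'
python3 -m jog '[0.8,0,0.6,0,0,0, 1.5,0,1.3,0,0,0, 1.5,0,1.3,0,0,0]'
```

```text
clock: 5.55
position: [0.531, 0.1664, 0.1791]
ee_rot: [-0.277, 0.551, 0.761, 0.201]
contact_force: [-0.3, -0.2, 0.0]
width: -0.0004
clock: 5.92
position: [0.5303, 0.1683, 0.179]
ee_rot: [-0.277, 0.551, 0.761, 0.2]
contact_force: [-0.2, 0.0, -1.1]
width: 0.0003
```

```bash
python3 -m jog '[0.8,0,0.6,0,0,0, 1.5,0,1.3,0,0,0, 1.5,0,1.3,0,0,0]'
python3 -m jog '[0.8,0,0.6,0,0,0, 1.5,0,1.3,0,0,0, 1.5,0,1.3,0,0,0]'
```

```text
clock: 6.3
position: [0.5297, 0.1702, 0.179]
ee_rot: [-0.277, 0.551, 0.761, 0.2]
contact_force: [-0.9, -1.1, -0.4]
width: 0.0
clock: 6.68
position: [0.5291, 0.1721, 0.179]
ee_rot: [-0.277, 0.551, 0.761, 0.201]
contact_force: [-0.1, 0.1, 0.3]
width: 0.0002
```

```bash
python3 -m jog '[0.8,0,0.6,0,0,0, 1.5,0,1.3,0,0,0, 1.5,0,1.3,0,0,0]'
python3 - <<'E'
from h import *
s,p,r=now();f=s["contact_force"];print(Wl(p),f,f@lx,Wl(p+r.apply([.011,0,.019])))
snap("scene","s5.png",(280,110,400,200),6);snap("top","t5.png",(150,110,250,210),6)
E
```

```text
clock: 7.05
position: [0.5285, 0.1739, 0.1789]
ee_rot: [-0.277, 0.551, 0.761, 0.2]
contact_force: [-0.8, -0.5, 0.0]
width: -0.0006
[np.float64(-120.4), np.float64(-20.4), np.float64(178.9)] [-0.7764464  -0.49756497  0.01400282] -0.22981579699195928 [np.float64(-99.8), np.float64(-20.4), np.float64(171.5)]
```

View pics/s5.png

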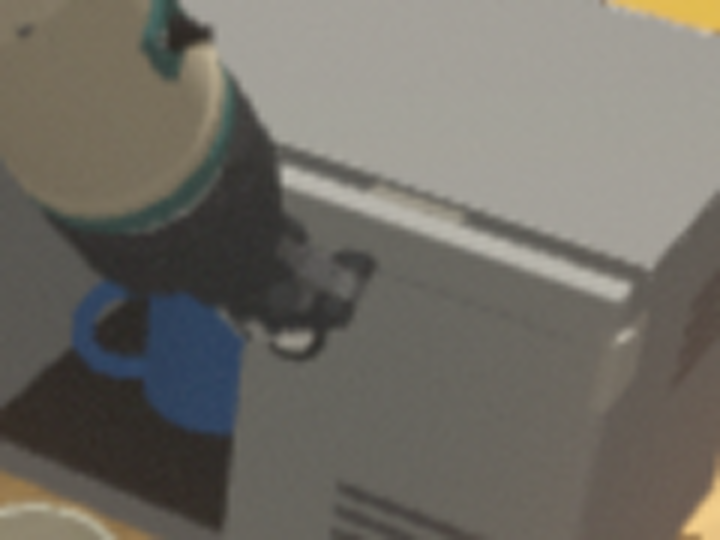

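View pics/t5.png

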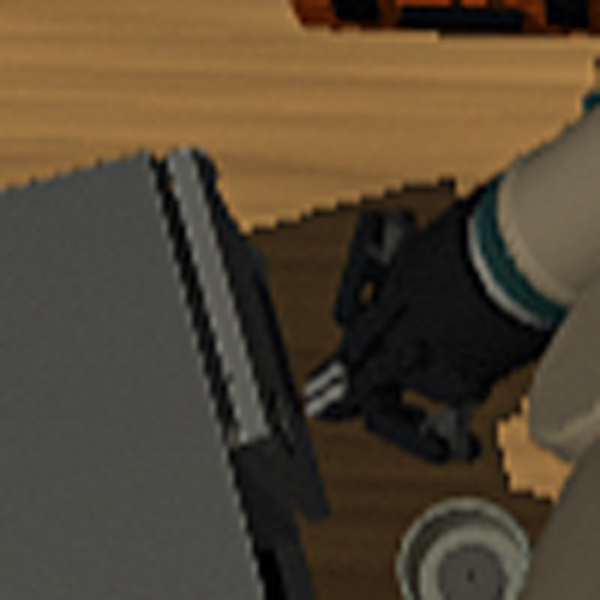

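```bash
python3 - <<'E'
from h import *
t=get_image("top");s=get_image("scene")
uvt=(150+310/6,110+402/6)
for z in(.16,.172,.185,.2): print(z,Wl(ray(t,uvt,z)))
for uv in((280+345/6,110+328/6),(280+370/6,110+265/6)):
  for z in(.16,.172,.185,.2): print(uv,z,Wl(ray(s,uv,z)))
_,p,r=now()
for q in ([.011,0,.019],[-.011,0,.019],[0,0,.019],[.011,.014,.019],[.011,-.014,.019]):
  w=p+r.apply(q);print(q,Wl(w),(proj(t,w)-[150,110])*6,(proj(s,w)-[280,110])*6)
for w in (W(-110,-22,175),W(-110,-2,236),W(-110,-148,236),W(-110,-2,26)):
  print(Wl(w),(proj(t,w)-[150,110])*6,(proj(s,w)-[280,110])*6)
E
```

```text
0.16 [np.float64(-123.3), np.float64(-28.8), np.float64(160.0)]
0.172 [np.float64(-124.2), np.float64(-25.5), np.float64(172.0)]
0.185 [np.float64(-125.2), np.float64(-22.0), np.float64(185.0)]
0.2 [np.float64(-126.3), np.float64(-17.9), np.float64(200.0)]
(337.5, 164.66666666666666) 0.16 [np.float64(-78.3), np.float64(-32.5), np.float64(160.0)]
(337.5, 164.66666666666666) 0.172 [np.float64(-94.3), np.float64(-39.3), np.float64(172.0)]
(337.5, 164.66666666666666) 0.185 [np.float64(-111.6), np.float64(-46.6), np.float64(185.0)]
(337.5, 164.66666666666666) 0.2 [np.float64(-131.5), np.float64(-55.0), np.float64(200.0)]
(341.6666666666667, 154.16666666666666) 0.16 [np.float64(-31.7), np.float64(-20.0), np.float64(160.0)]
(341.6666666666667, 154.16666666666666) 0.172 [np.float64(-48.6), np.float64(-27.0), np.float64(172.0)]
(341.6666666666667, 154.16666666666666) 0.185 [np.float64(-66.9), np.float64(-34.5), np.float64(185.0)]
(341.6666666666667, 154.16666666666666) 0.2 [np.float64(-88.0), np.float64(-43.3), np.float64(200.0)]
[0.011, 0, 0.019] [np.float64(-99.9), np.float64(-20.5), np.flo
[... 397 characters left out ...]
-34.5), np.float64(171.5)] [[257.47689012 398.97470354]] [[327.3237196  331.70215551]]
[0.011, -0.014, 0.019] [np.float64(-99.9), np.float64(-6.5), np.float64(171.5)] [[272.03738108 452.49114172]] [[264.67661399 308.22790615]]
[np.float64(-110.0), np.float64(-22.0), np.float64(175.0)] [[282.86059388 415.35587223]] [[287.87166165 325.97716282]]
[np.float64(-110.0), np.float64(-2.0), np.float64(236.0)] [[273.35298544 426.02785707]] [[257.36406128 177.93078417]]
[np.float64(-110.0), np.float64(-148.0), np.float64(236.0)] [[194.52272384 136.72292189]] [[619.74761547 304.26235332]]
[np.float64(-110.0), np.float64(-2.0), np.float64(26.0)] [[334.15104892 510.28892456]] [[212.82255104 590.61528685]]
```

```bash
python3 - <<'E'
from h import *
for n,b in(("top",(180,150,230,200)),("scene",(300,120,360,180))):
    d=get_image(n);a=cv2.cvtColor(d["frame"],cv2.COLOR_RGB2BGR);x0,y0,x1,y1=b
    a=a[y0:y1,x0:x1].astype(float);a=np.clip(255*(a/255)**.45,0,255).astype(np.uint8)
    cv2.imwrite(f"pics/{n}6.png",cv2.resize(a,None,fx=10,fy=10,interpolation=0))
    _,p,r=now()
    for q in([0,0,0],[0,0,.019]): print(n,(proj(d,p+r.apply(q))-[x0,y0])*10)
E
```

```text
top [[205.50652542 284.09809172]]
top [[172.75076495 306.81132097]]
scene [[254.09338352 448.62713008]]
scene [[273.02184893 474.2241679 ]]
```

View pics/top6.png

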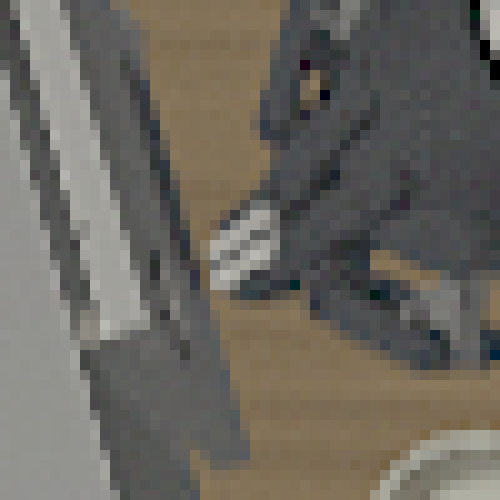

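View pics/scene6.png

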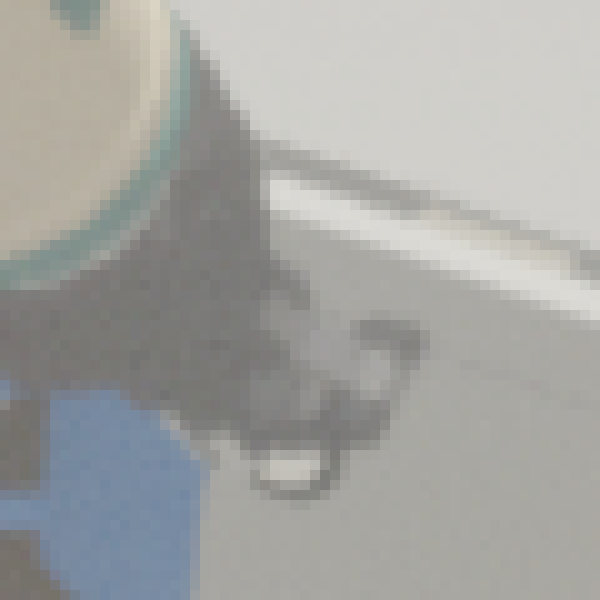

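```bash
python3 - <<'E'
from h import *
t=get_image("top");s=get_image("scene");_,p,r=now()
def P(d):
    return d["camera_matrix"]@np.hstack([cv2.Rodrigues(np.array(d["rvec"]))[0],np.array(d["tvec"]).reshape(3,1)])
for a in((201.5,177),):
  for b in((333,163),(330,163),(336,161)):
    X=cv2.triangulatePoints(P(t),P(s),np.array(a,float).reshape(2,1),np.array(b,float).reshape(2,1));X=(X[:3]/X[3]).ravel()
    print(b,Wl(X),"tool",(r.inv().apply(X-p)*1000).round(1),(proj(t,X)-a).round(1),(proj(s,X)-b).round(1))
E
```

```text
(333, 163) [np.float64(-119.4), np.float64(-30.4), np.float64(185.8)] tool [ 5.3 10.  -4.6] [[-2.5 -2.2]] [[-3.3  0.6]]
(330, 163) [np.float64(-121.5), np.float64(-27.0), np.float64(186.3)] tool [ 4.   6.5 -6.3] [[-1.6 -1.3]] [[-2.   0.4]]
(336, 161) [np.float64(-117.6), np.float64(-32.9), np.float64(190.7)] tool [ 9.9 12.5 -7.1] [[-3.6 -3.2]] [[-4.7  0.9]]
```

```bash
python3 - <<'E'
from h import *
print(nose_length)
d=get_image("top")
a=cv2.imread("pics/top0.png")[280:340,0:80];a=np.clip(255*(a/255.)**.45,0,255).astype(np.uint8);cv2.imwrite("pics/g0.png",cv2.resize(a,None,fx=8,fy=8,interpolation=0))
o=R.from_quat([.148359,.988933,-.0009,-.00025]);p=np.array([.16849,.54918,.21582])
for q in([0,0,0],[0,.0425,.006],[0,-.0425,.006],[0,.0425,.019],[0,-.0425,.019]): print(q,(proj(d,p+o.apply(q))-[0,280])*8)
E
```

```text
0.019
[0, 0, 0] [[387.80451325 192.70507422]]
[0, 0.0425, 0.006] [[281.05117004 148.34784835]]
[0, -0.0425, 0.006] [[514.91136595 233.68508078]]
[0, 0.0425, 0.019] [[303.44944454 145.06257727]]
[0, -0.0425, 0.019] [[534.46426454 229.30137298]]
```

View pics/g0.png

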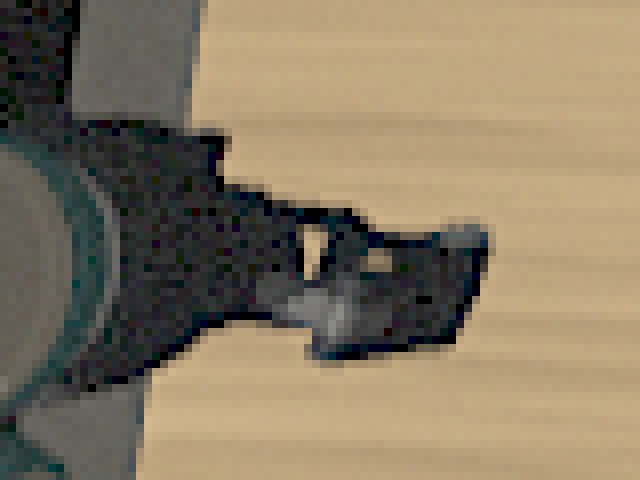

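The fingertips sit about 15–20 mm further back than the nominal TCP and nose length suggest. That puts the tip roughly 10 mm short of the plate and about 10 mm high. I'll lower it and keep feeling forward.

```bash
python3 -m jog '[-3,-2,4,0,0,0, -6,-4,8,0,0,0, -6,-4,8,0,0,0, -6,-4,8,0,0,0]'
python3 -m jog '[1.1,0,1,0,0,0, 2.3,0,1.9,0,0,0, 2.3,0,1.9,0,0,0]'
python3 -m jog '[1.1,0,1,0,0,0, 2.3,0,1.9,0,0,0, 2.3,0,1.9,0,0,0]'
```

```text
clock: 8.0
position: [0.5246, 0.1732, 0.1689]
ee_rot: [-0.277, 0.551, 0.761, 0.201]
contact_force: [-0.3, 0.5, -0.3]
width: -0.0003
clock: 8.38
position: [0.5236, 0.1762, 0.1691]
ee_rot: [-0.277, 0.551, 0.761, 0.201]
contact_force: [-1.1, 0.4, -0.6]
width: 0.0004
clock: 8.75
position: [0.5226, 0.1789, 0.169]
ee_rot: [-0.277, 0.551, 0.761, 0.2]
contact_force: [-0.4, 0.2, -0.2]
width: -0.0003
```

```bash
python3 - <<'E'
from h import *
s,p,r=now();print(Wl(p))
for n,b in(("top",(180,150,230,200)),("scene",(300,120,360,180))):
    d=get_image(n);a=cv2.cvtColor(d["frame"],cv2.COLOR_RGB2BGR);x0,y0,x1,y1=b
    a=a[y0:y1,x0:x1].astype(float);a=np.clip(255*(a/255)**.45,0,255).astype(np.uint8)
    cv2.imwrite(f"pics/{n}7.png",cv2.resize(a,None,fx=10,fy=10,interpolation=0))
E
```

```text
[np.float64(-113.9), np.float64(-16.4), np.float64(169.0)]
```

View pics/top7.png

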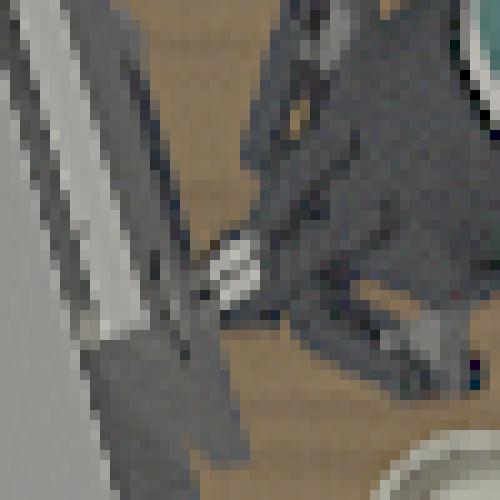

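View pics/scene7.png

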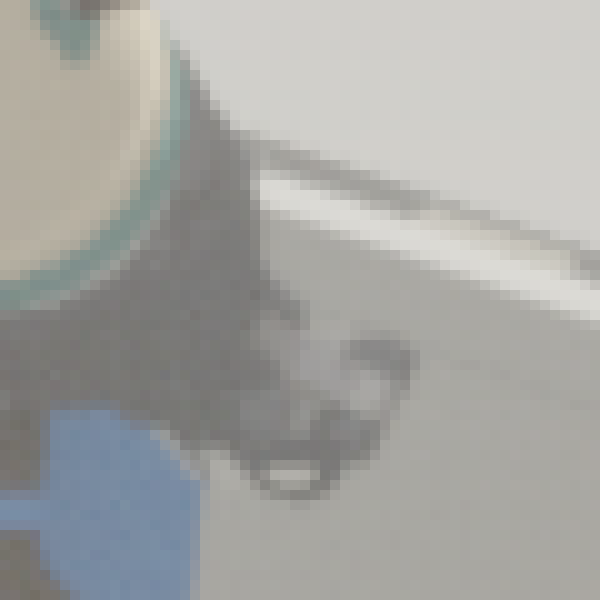

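```bash
python3 -m jog '[-2,0,2.5,0,0,0, -3.8,0,4.6,0,0,0, -3.8,0,4.6,0,0,0]'
python3 -m jog '[1.1,0,1,0,0,0, 2.3,0,1.9,0,0,0, 2.3,0,1.9,0,0,0]'
python3 -m jog '[1.1,0,1,0,0,0, 2.3,0,1.9,0,0,0, 2.3,0,1.9,0,0,0]'
```

```text
clock: 9.22
position: [0.5225, 0.1789, 0.1627]
ee_rot: [-0.277, 0.551, 0.761, 0.2]
contact_force: [-0.1, -0.6, 0.6]
width: 0.0001
clock: 9.6
position: [0.5217, 0.1818, 0.1632]
ee_rot: [-0.277, 0.551, 0.761, 0.201]
contact_force: [-0.2, 0.5, -0.5]
width: -0.0004
clock: 9.98
position: [0.5207, 0.1847, 0.1631]
ee_rot: [-0.277, 0.551, 0.761, 0.2]
contact_force: [0.2, 0.3, -0.1]
width: -0.0
```

```bash
python3 -m jog '[0.8,0,0.6,0,0,0, 1.5,0,1.3,0,0,0, 1.5,0,1.3,0,0,0]'
python3 -m jog '[0.8,0,0.6,0,0,0, 1.5,0,1.3,0,0,0, 1.5,0,1.3,0,0,0]'
```

```text
clock: 10.35
position: [0.5201, 0.1865, 0.1631]
ee_rot: [-0.277, 0.551, 0.761, 0.2]
contact_force: [0.8, 0.2, 0.2]
width: 0.0003
clock: 10.72
position: [0.5198, 0.1877, 0.163]
ee_rot: [-0.276, 0.551, 0.762, 0.2]
contact_force: [0.3, -3.8, 2.0]
width: 0.0004
```

```bash
python3 -m jog '[0.8,0,0.6,0,0,0, 1.5,0,1.3,0,0,0, 1.5,0,1.3,0,0,0]'
python3 -m jog '[0.8,0,0.6,0,0,0, 1.5,0,1.3,0,0,0, 1.5,0,1.3,0,0,0]'
```

```text
clock: 11.1
position: [0.5195, 0.1889, 0.163]
ee_rot: [-0.276, 0.551, 0.762, 0.2]
contact_force: [0.5, -7.0, 3.4]
width: -0.0001
clock: 11.48
position: [0.519, 0.1906, 0.163]
ee_rot: [-0.276, 0.551, 0.762, 0.2]
contact_force: [0.6, -7.4, 3.6]
width: -0.0
```

```bash
python3 -m jog '[0.8,0,0.6,0,0,0, 1.5,0,1.3,0,0,0, 1.5,0,1.3,0,0,0]'
python3 -m jog '[0.8,0,0.6,0,0,0, 1.5,0,1.3,0,0,0, 1.5,0,1.3,0,0,0]'
```

```text
clock: 11.85
position: [0.5186, 0.1919, 0.1629]
ee_rot: [-0.275, 0.551, 0.762, 0.2]
contact_force: [0.8, -9.4, 3.9]
width: -0.0004
clock: 12.22
position: [0.5183, 0.1932, 0.1629]
ee_rot: [-0.275, 0.551, 0.762, 0.2]
contact_force: [0.4, -12.1, 5.7]
width: 0.0003
```

```bash
python3 -m jog '[0.8,0,0.6,0,0,0, 1.5,0,1.3,0,0,0, 1.5,0,1.3,0,0,0]'

```

```text
clock: 12.6
position: [0.5183, 0.1933, 0.1628]
ee_rot: [-0.273, 0.551, 0.763, 0.199]
contact_force: [1.1, -18.9, 8.4]
width: -0.0002
```

The press is at its stop: force is up and there's no further travel. I'll back straight off now.

```bash
python3 -m jog '[-10,0,-8,0,0,0, -23,0,-19,0,0,0, -40,0,-34,0,0,0, -58,0,-48,0,0,0, -77,0,-64,0,0,0, -96,0,-80,0,0,0, -96,0,-80,0,0,0, -96,0,-80,0,0,0]'
python3 - <<'E'
from h import *
s,p,r=now();print(Wl(p))
snap("top","t8.png",(90,100,290,250),4);snap("scene","s8.png",(220,50,420,235),4)
E
```

```text
clock: 13.6
position: [0.5554, 0.0791, 0.1625]
ee_rot: [-0.278, 0.551, 0.761, 0.201]
contact_force: [0.6, -0.6, 0.6]
width: -0.0003
[np.float64(-218.9), np.float64(-16.3), np.float64(162.5)]
```

View pics/t8.png

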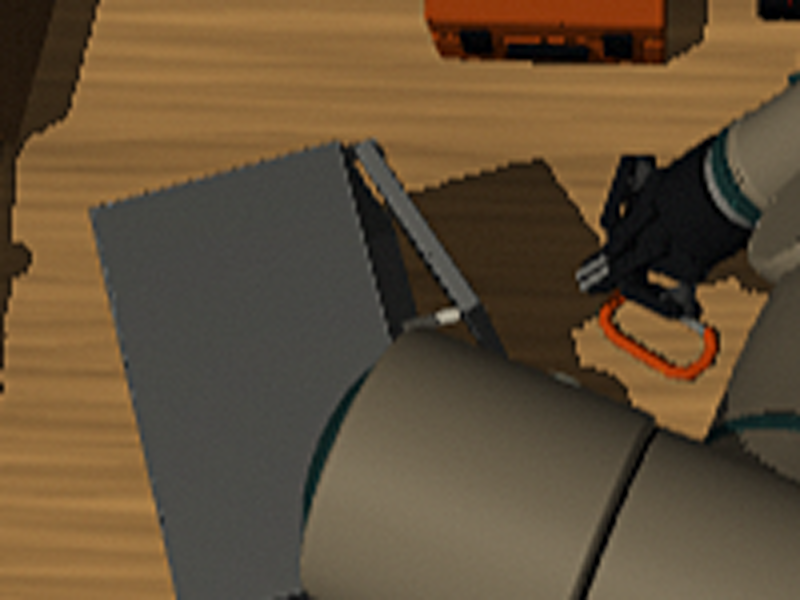

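View pics/s8.png

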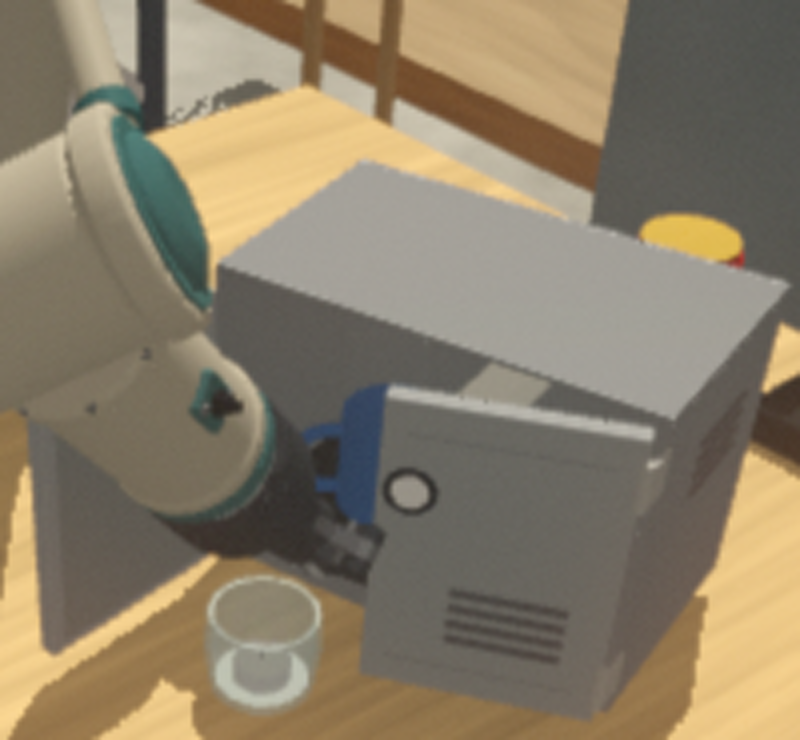

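```bash
python3 -m jog '[32,0,-38,0,0,0, 64,0,-77,0,0,0, 103,0,-122,0,0,0, 103,0,-122,0,-10,0, 103,0,-122,0,-20,0, 103,0,-122,0,-30,0, 103,0,-122,0,-40,0, 103,0,-122,0,-40,0, 103,0,-122,0,-40,0]'
python3 - <<'E'
from h import *
s,p,r=now();print(Wl(p),s["qpos"].round(2))
print(rel(p,r,W(-115,20,320),ori(0)))
t=snap("top","t9.png",(90,100,290,250),4)
print(Wl(ray(t,(207.5,175),.236)))
E
```

```text
clock: 14.82
position: [0.555, 0.0798, 0.3219]
ee_rot: [-0.001, 0.586, 0.81, 0.0]
contact_force: [-0.3, -0.6, -0.1]
width: 0.0001
[np.float64(-218.1), np.float64(-16.2), np.float64(321.9)] [ 0.02  0.22  1.33  0.    1.59 -0.3 ]
(array([103.2, -36. ,   2.1]), array([-0. , -0.1,  0.1]))
[np.float64(-146.0), np.float64(-9.1), np.float64(236.0)]
```

View pics/t9.png

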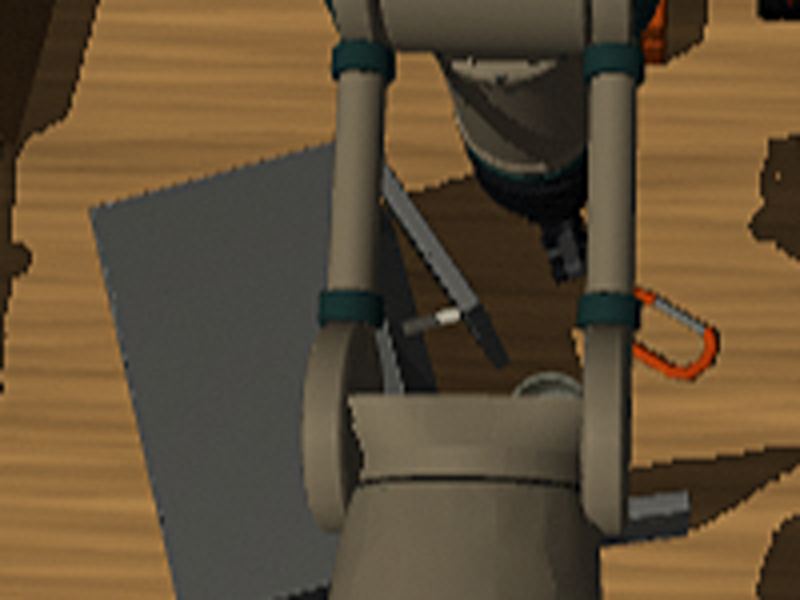

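```bash
python3 -m jog '[40,-12,0,0,0,0, 75,-24,0,0,0,0, 103,-36,0,0,0,0, 103,-36,0,0,0,0, 103,-36,0,0,0,0]'
python3 - <<'E'
from h import *
s,p,r=now();print(Wl(p))
t=snap("top","t10.png",(150,110,250,210),6);d=snap("scene","s10.png",(280,80,400,180),6)
for q in ([0,0,-.007],[0,0,.019]):
  w=p+r.apply(q);print((proj(t,w)-[150,110])*6,(proj(d,w)-[280,80])*6)
E
```

```text
clock: 15.5
position: [0.4899, 0.1647, 0.3216]
ee_rot: [-0.0, 0.587, 0.81, -0.0]
contact_force: [1.0, -0.8, 0.7]
width: 0.0002
[np.float64(-117.2), np.float64(19.1), np.float64(321.6)]
[[267.44679587 419.3558269 ]] [[219.83142214 129.09569185]]
[[277.28622513 432.96001127]] [[213.9317546 193.6883157]]
```

View pics/t10.png

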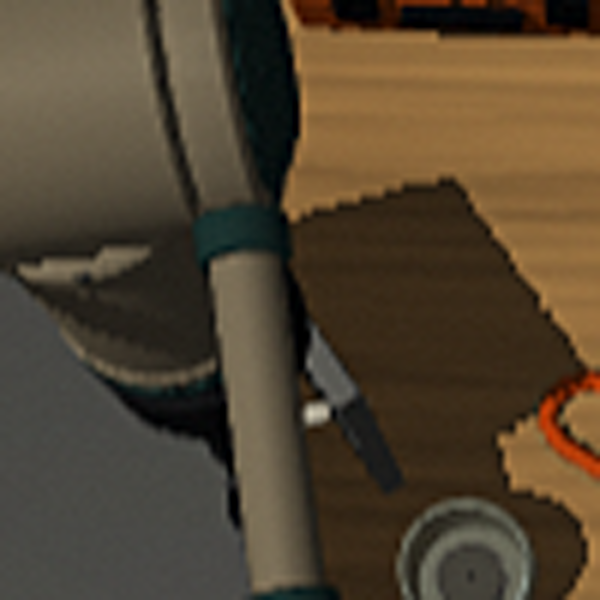

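View pics/s10.png

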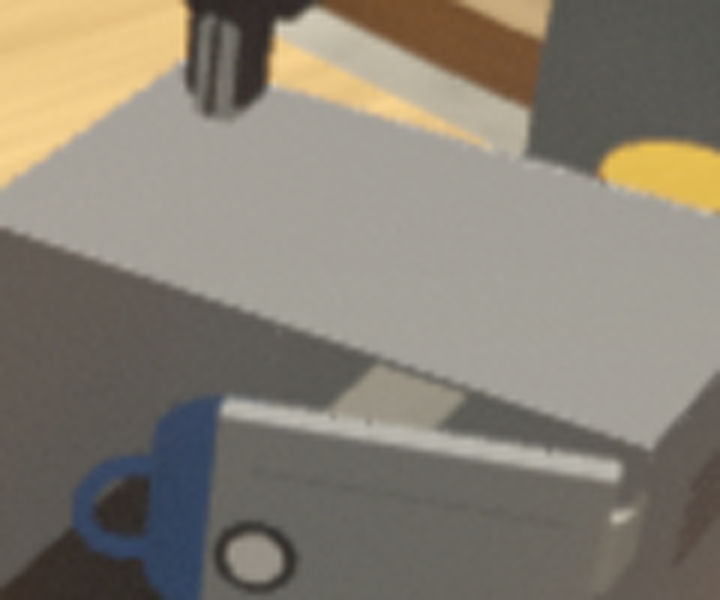

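```bash
python3 -m jog '[0,0,40,0,0,0, 0,0,80,0,0,0, 0,0,115,0,0,0, 0,0,133,0,0,0, 0,0,133,0,0,0, 0,0,133,0,0,0]'
python3 - <<'E'
from h import *
s,p,r=now();print(Wl(p))
t=snap("top","t11.png",(150,110,250,210),6);d=snap("scene","s11.png",(280,80,400,180),6)
E
```

```text
clock: 16.35
position: [0.4901, 0.1657, 0.1899]
ee_rot: [0.0, 0.586, 0.81, 0.001]
contact_force: [1.0, 0.3, 0.7]
width: -0.0
[np.float64(-116.2), np.float64(18.6), np.float64(189.9)]
```

View pics/s11.png

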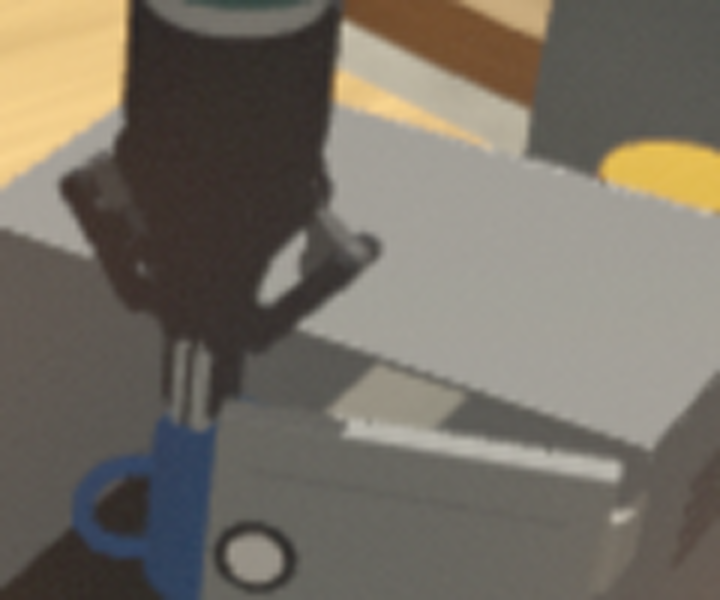

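```bash
python3 -m jog '[0,10,0,0,0,0, 0,20,0,0,0,0, 0,28,0,0,0,0, 0,28,0,0,0,0]'
python3 - <<'E'
from h import *
s,p,r=now();print(Wl(p))
H=np.array([-110,-148]);rho=130
for th in np.arange(.3,1.75,.15):
  c,si=np.cos(th),np.sin(th)
  q=H+rho*np.array([-si,c])+25*np.array([c,si])
  print(round(th,2),q.round(0),*rel(p,r,W(q[0],q[1],189),ori(0,np.degrees(th))))
t=snap("top","t12.png",(150,110,250,210),6);d=snap("scene","s12.png",(280,80,400,180),6)
E
```

```text
clock: 16.95
position: [0.5163, 0.1751, 0.1889]
ee_rot: [-0.0, 0.586, 0.81, 0.0]
contact_force: [-0.3, 0.1, -0.6]
width: -0.0001
[np.float64(-115.6), np.float64(-9.3), np.float64(188.9)]
0.3 [-125.  -16.] [-9.   7.2 -0.1] [  0.   -0.  -17.2]
0.45 [-144.  -20.] [-28.5  10.8  -0.1] [  0.   -0.  -25.8]
0.6 [-163.  -27.] [-47.2  17.3  -0.1] [  0.   -0.  -34.4]
0.75 [-180.  -36.] [-64.8  26.5  -0.1] [  0.   -0.  -42.9]
0.9 [-196.  -48.] [-80.7  38.3  -0.1] [  0.   -0.  -51.5]
1.05 [-210.  -62.] [-94.8  52.3  -0.1] [  0.   -0.  -60.1]
1.2 [-222.  -78.] [-1.066e+02  6.830e+01 -1.000e-01] [  0.   -0.  -68.7]
1.35 [-231.  -95.] [-1.158e+02  8.580e+01 -1.000e-01] [  0.   -0.  -77.3]
1.5 [-238. -114.] [-1.224e+02  1.045e+02 -1.000e-01] [  0.   -0.  -85.9]
1.65 [-242. -133.] [-1.261e+02  1.240e+02 -1.000e-01] [  0.   -0.  -94.5]
```

View pics/s12.png

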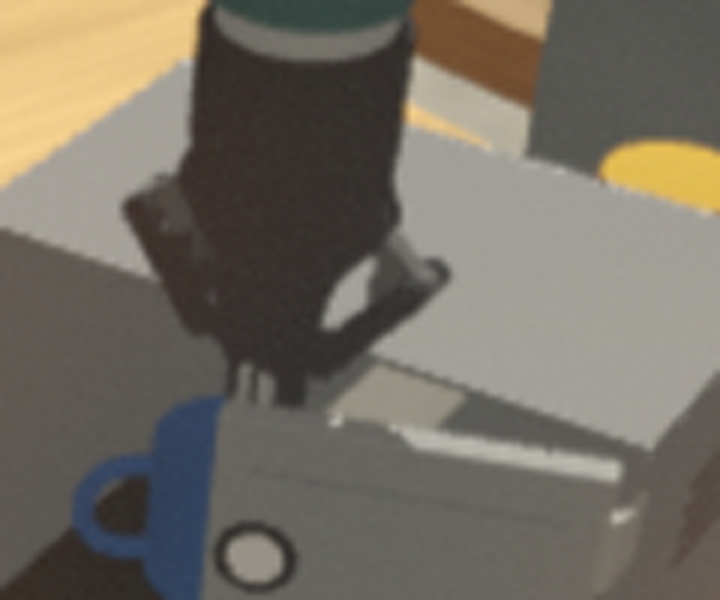

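The finger is in the gap behind the free edge (around pixel 265,400). Now I'll sweep the door along its arc.

```bash
python3 -m jog '[-4,4,0,0,0,-9, -9,7,0,0,0,-17, -15,8,0,0,0,-20, -22,9,0,0,0,-23, -28,11,0,0,0,-26, -38,14,0,0,0,-30, -47,17,0,0,0,-34, -56,22,0,0,0,-38, -65,26,0,0,0,-43, -65,26,0,0,0,-43]'
python3 - <<'E'
from h import *
s,p,r=now();print(Wl(p),s["qpos"].round(2))
t=snap("top","t13.png",(150,110,250,210),6);d=snap("scene","s13.png",(260,80,400,190),5)
H=np.array([-110,-148]);rho=130
for th in np.arange(.75,1.8,.15):
  c,si=np.cos(th),np.sin(th)
  q=H+rho*np.array([-si,c])+25*np.array([c,si])
  print(round(th,2),q.round(0),*rel(p,r,W(q[0],q[1],189),ori(0,np.degrees(th))))
E
```

```text
clock: 18.3
position: [0.5606, 0.1208, 0.189]
ee_rot: [-0.0, 0.249, 0.968, -0.0]
contact_force: [0.4, 0.2, 0.0]
width: -0.0001
[np.float64(-180.9), np.float64(-34.3), np.float64(189.0)] [ 0.09  0.29  1.55 -0.    1.3  -0.98]
0.75 [-180.  -36.] [-0.6  1.5  0. ] [-0.  -0.  -0.1]
0.9 [-196.  -48.] [-20.3  -0.7   0. ] [-0.  -0.  -8.7]
1.05 [-210.  -62.] [-40.1  -0.    0. ] [ -0.   -0.  -17.2]
1.2 [-222.  -78.] [-59.6   3.6  -0. ] [ -0.   -0.  -25.8]
1.35 [-231.  -95.] [-78.3  10.2  -0. ] [ -0.   -0.  -34.4]
1.5 [-238. -114.] [-95.9  19.5  -0. ] [ -0.  -0. -43.]
1.65 [-242. -133.] [-111.8   31.2   -0. ] [ -0.   -0.  -51.6]
1.8 [-242. -153.] [-125.9   45.3   -0. ] [ -0.   -0.  -60.2]
```

View pics/s13.png

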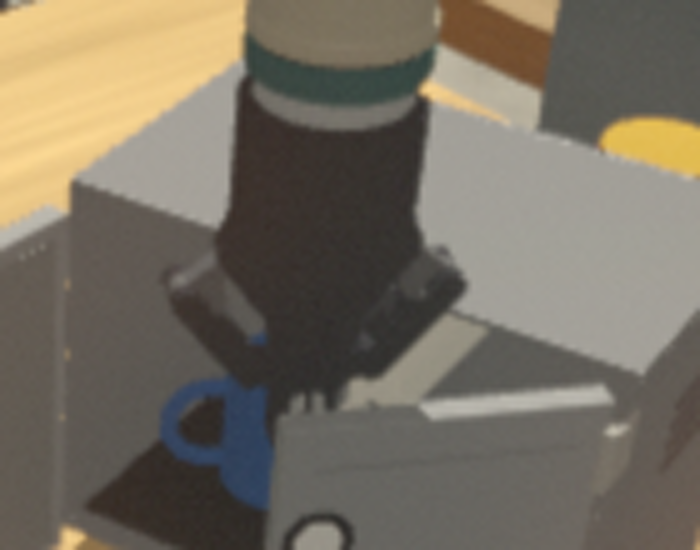

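View pics/t13.png

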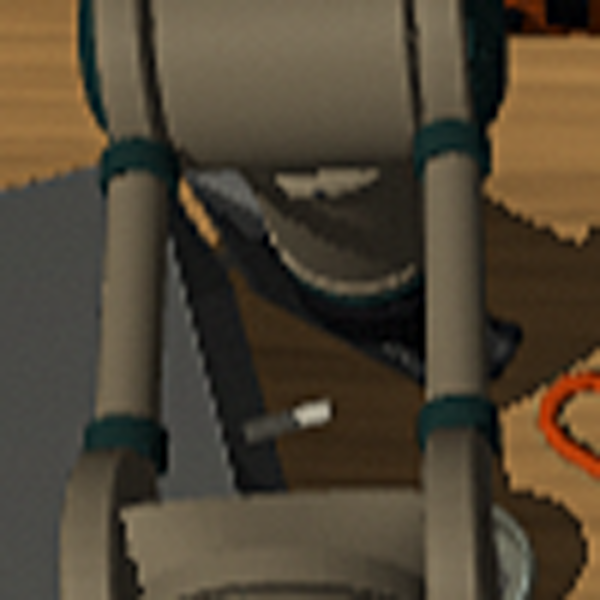

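```bash
python3 -m jog '[-10,0,0,0,0,-4, -20,0,0,0,0,-9, -30,0,0,0,0,-13, -40,0,0,0,0,-17, -50,2,0,0,0,-21, -60,4,0,0,0,-26, -69,7,0,0,0,-30, -78,10,0,0,0,-34, -87,15,0,0,0,-39, -96,20,0,0,0,-43]'
python3 -m jog '[-8,0,0,0,0,-4, -15,0,0,0,0,-8, -20,0,0,0,0,-8, -22,0,0,0,0,-8, -24,0,0,0,0,-8, -24,0,0,0,0,-8]'
python3 - <<'E'
from h import *
s,p,r=now();print(Wl(p),s["qpos"].round(2))
t=snap("top","t14.png",(130,90,290,210),5);d=snap("scene","s14.png",(250,70,410,230),5)
E
```

```text
clock: 19.65
position: [0.6537, 0.093, 0.189]
ee_rot: [-0.001, -0.125, 0.992, 0.0]
contact_force: [-1.2, 0.2, -0.5]
width: -0.0002
clock: 20.4
position: [0.6778, 0.0985, 0.1891]
ee_rot: [0.0, -0.193, 0.981, 0.0]
contact_force: [0.1, -0.4, 0.5]
width: -0.0002
[np.float64(-238.8), np.float64(-138.7), np.float64(189.1)] [ 0.04  0.46  1.29  0.    1.39 -1.92]
```

View pics/s14.png

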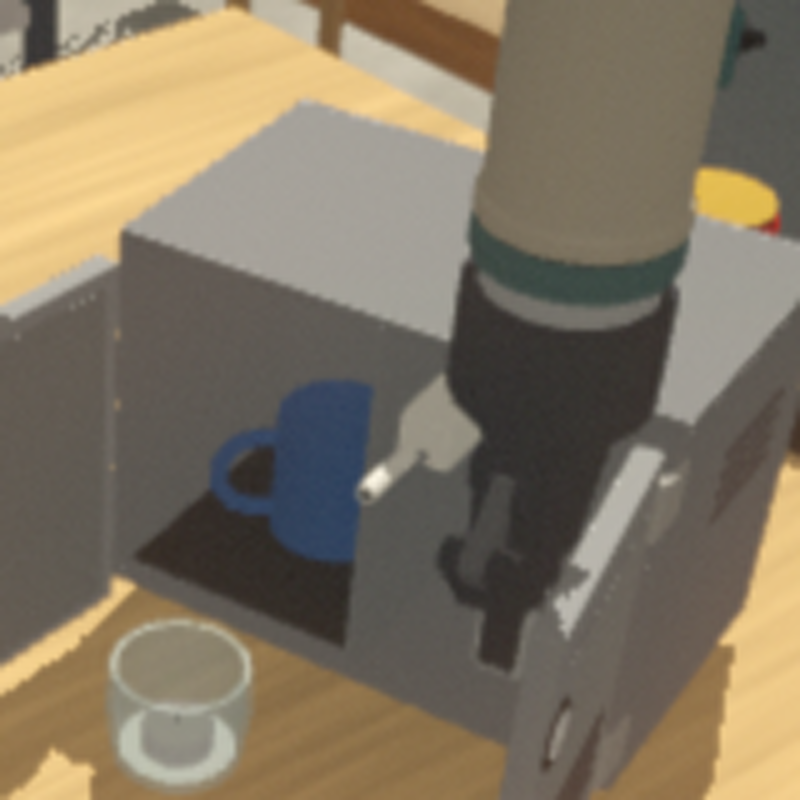

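View pics/t14.png

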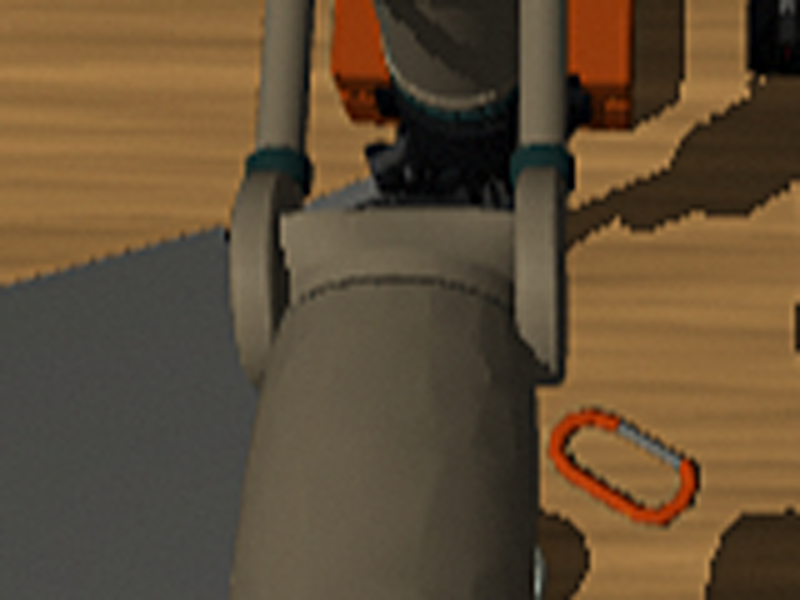

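```bash
python3 -m jog '[8,0,0,0,0,0, 25,0,0,0,0,0, 45,0,0,0,0,0, 45,0,-40,0,0,0, 45,0,-90,0,0,0, 45,0,-140,0,0,0, 80,0,-180,0,0,0, 140,0,-200,0,0,0, 200,0,-200,0,0,0, 200,0,-200,0,0,0]'
python3 - <<'E'
from h import *
s,p,r=now();print(Wl(p),s["qpos"].round(2))
t=snap("top","t15.png",(90,60,290,210),4);d=snap("scene","s15.png")
E
```

```text
clock: 21.75
position: [0.488, 0.0219, 0.3907]
ee_rot: [0.0, -0.192, 0.981, -0.0]
contact_force: [0.9, 0.3, 0.1]
width: 0.0002
[np.float64(-252.2), np.float64(65.6), np.float64(390.7)] [-0.1   0.09  1.32 -0.    1.73 -2.05]
```

View pics/s15.png

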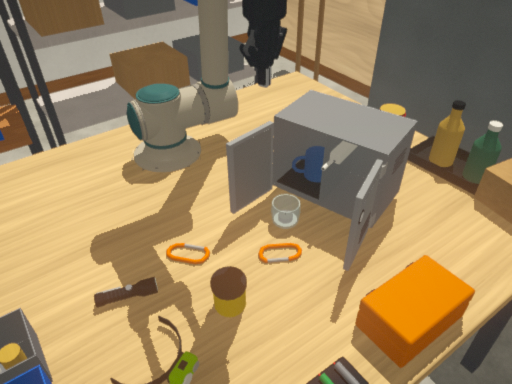

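View pics/t15.png

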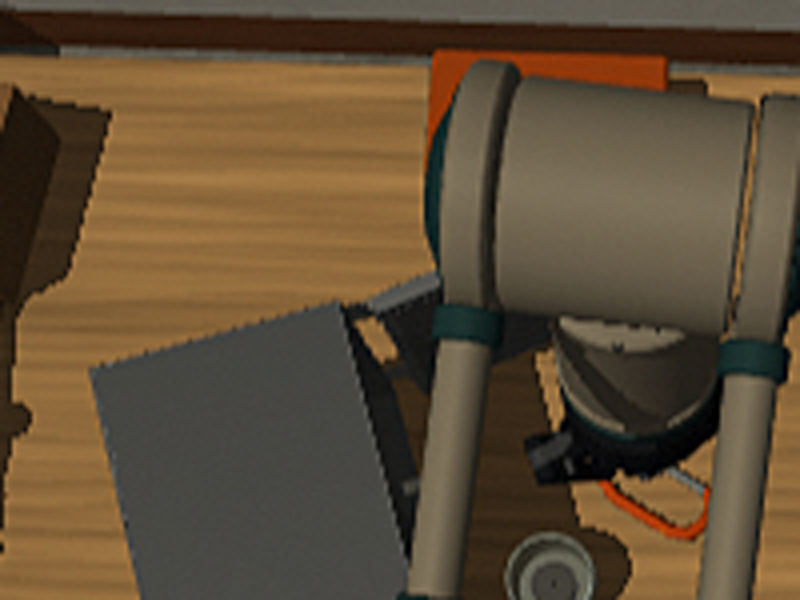

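```bash
python3 - <<'E'
from h import *
t=get_image("top");d=get_image("scene")
a=Wl(ray(t,(90+370/4,60+307/4),.236));b=Wl(ray(t,(90+438/4,60+280/4),.236));print(a,b)
v=np.array(b[:2])-np.array(a[:2]);print("theta",np.arctan2(-v[0],v[1]))
s0=cv2.cvtColor(cv2.imread("pics/scene0.png"),cv2.COLOR_BGR2RGB)
def cen(im,lo,hi,box):
    x0,y0,x1,y1=box;h=cv2.cvtColor(im,cv2.COLOR_RGB2HSV)[y0:y1,x0:x1];m=cv2.inRange(h,lo,hi);M=cv2.moments(m,True);return (round(M["m10"]/M["m00"]+x0,1),round(M["m01"]/M["m00"]+y0,1),M["m00"])
for n,lo,hi,b in(("carA",(3,180,150),(14,255,255),(250,235,310,270)),("carB",(3,180,150),(14,255,255),(155,235,220,270)),("lamp",(35,150,100),(50,255,255),(150,340,220,384)),("pot",(18,150,80),(32,255,255),(200,265,260,320)),("mug",(100,100,40),(125,255,255),(285,140,326,185))):
    print(n,cen(s0,lo,hi,b),cen(d["frame"],lo,hi,b))
df=np.abs(s0.astype(int)-d["frame"]).max(2)
for n,b in(("opendoor",(225,125,274,212)),("tealight",(268,192,304,230)),("flash",(90,275,160,310)),("band",(110,312,185,384))):
    x0,y0,x1,y1=b;print(n,"mean diff",df[y0:y1,x0:x1].mean().round(1),"n>40",(df[y0:y1,x0:x1]>40).sum())
snap("scene","s16.png",(220,85,420,265),4,d)
print(get_state()["contact_force"])
E
```

```text
[np.float64(-107.3), np.float64(-136.5), np.float64(236.0)] [np.float64(-158.5), np.float64(-142.3), np.float64(236.0)]
theta 1.6835967079965561
carA (280.7, 250.9, 113.0) (280.9, 251.2, 102.0)
carB (186.1, 256.5, 115.0) (185.9, 256.8, 101.0)
lamp (182.0, 368.2, 463.0) (182.4, 369.2, 413.0)
pot (229.8, 305.5, 552.0) (229.8, 305.5, 548.0)
mug (310.8, 163.9, 542.0) (311.8, 164.1, 591.0)
opendoor mean diff 10.1 n>40 143
tealight mean diff 9.1 n>40 0
flash mean diff 25.1 n>40 582
band mean diff 22.7 n>40 1191
[ 0.5471086   0.02191861 -0.11731904]
```

View pics/s16.png

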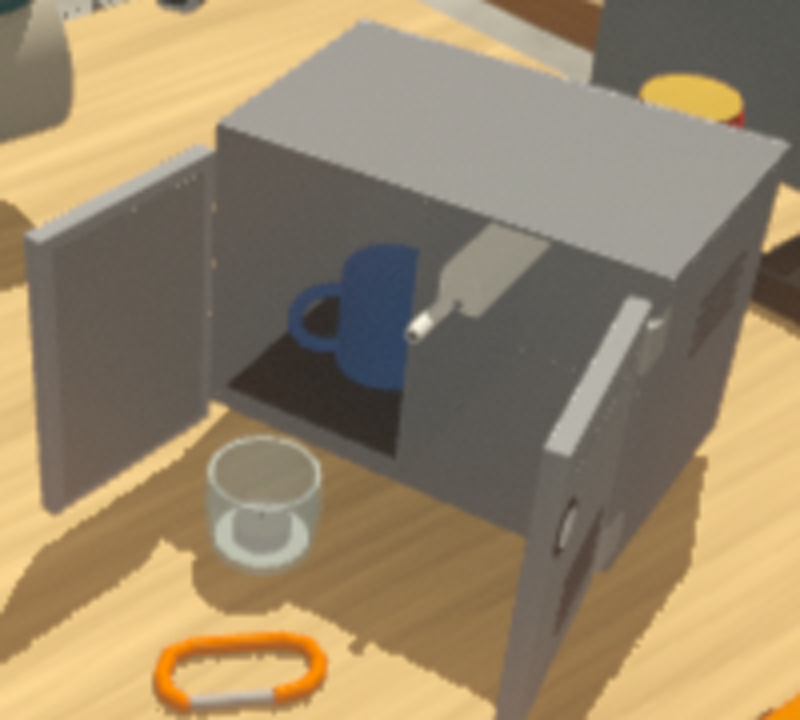

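```bash
python3 -c "
from rig import *
print(get_state()['clock'],sign_off())"
```

```text
the job is handed in; nothing more can be done
21.95 None
```

The shut door is open to about 1.68 rad (96°), and I handed the job in at 21.95 s. `sign_off()` gives no verdict, so the result below rests on my own last measurements.

**What I did:** I pressed the plate with the closed fingers until it stopped moving, at about 21 N (18.9 N of it along world y), and backed straight off. The catch released and the door sprang ajar by itself. I then lowered the fingers vertically into the gap behind the free edge, swept the door round its arc, moved clear and rose away.

**Last checks:**
- **Door and catch:** the angle comes from the top view only. I did not measure the plunger, but it is visibly out in the last picture.
- **Robot:** it stands well clear, and the contact force reads about 0.5 N, which is noise.
- **Bystanders:** the carabiners, pot, headlamp and mug are within about 1 pixel of where they began. The tealight shows no change.
- **Open door:** its free corner shows no visible movement.

**What disagreed:**
- **Fingertips:** in the images and by touch they sat about 25–30 mm further back along the tool than the reported TCP plus nose length. I set depth and height by force and pictures instead.
- **Flashlight and headlamp band:** the image difference flagged both areas. I put that down to the arm's shadow, as both look unmoved in the picture, but I did not measure them separately.

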